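# Close up a printing block in the galley

### The arm

A 6-joint arm with a two-finger parallel gripper is mounted at the origin on the work surface. World frame = base frame: x ahead of the robot, y to its left, z up, the work surface at z = 0. Lengths are in mm, angles in rad, forces in N, time in s.
With the tool pointing down it reaches from about 300 to 775 mm from the base axis. Payload 14.6 kg.
Tool frame: the origin (TCP) lies at the very end of the fingers, on their centre line; the grasp point (between the pads) lies 19 mm behind it; z points along the fingers, y is the line along which they close (so a half turn about z gives the same grasp; the last joint's range is limited). The gripper opens to 94 mm and grips with 3 to 60 N. Pads are 16 mm wide; open, the fingers measure 119 mm over their backs; the gripper's body (75 mm by 177 mm) begins 78 mm behind the grasp point.
Start: joints at [-1.223, 0.3, 1.521, -0, 1.321, -0.067], TCP at [221.646, -503.351, 205.446] pointing down, gripper open.
Joint ranges: [-3.03, 3.03], [-0.79, 2.21], [0.23, 2.52], [-1.04, 4.18], [0, 3.07], [-2.55, 2.55]. Speed limits (rad/s): [2.22, 2.22, 2.57, 3.14, 3.14, 3.14].

### API

Orientations are given as [roll, pitch, yaw] about the fixed x, y, z axes, in that order (R = Rz(yaw) Ry(pitch) Rx(roll)).
In Python, from cell import manip gives the robot as it stands.
- The arm moves only by the tool servo_tool, never from a script. Its argument "rows" is a list of rows, each a list of 7 numbers: the turn, a rotation vector about the world's x, y, z in degrees, then the shift along the world's x, y, z in mm, then the closure, from 0 (fully open) to 1 (shut). In form: [[rx, ry, rz, dx, dy, dz, fingers], ...]. A call has 1 to 20 rows; each row shifts and turns the commanded pose from where the row before left it; what a row does not reach is not made up. A row lasts 1/8 s, in which the tool goes at most 62.5 mm and 10.7 degrees, less where a joint would pass 70% of its speed; a pose out of reach is approached as far as the arm can. A call with a gripper value outside its range is refused whole. The fingers move at their own pace and stop on an object; "grip_force" is the grip in N (left out, the last holds). Time passes only in rows, so rows that do not move let the fingers close. It gives the time, the measured TCP pose, the force, the opening and the grip force at its end, in the units of the state.
- manip.read_state(): the state, without advancing time (a new reading comes with each control period).
- manip.camera(name): name is "side" or "top"; returns the picture (420x560x3 uint8, red, green, blue); there is no depth.
- manip.camera_info(name): a dict with "fx", "fy", "cx", "cy" (pixels), "D" ([k1, k2, p1, p2, k3] as OpenCV has them; the pictures are not rectified), "position" and "rotation" of the camera in the world. Camera axes: x right, y down, z forward; pixel columns grow to the right and rows downward; lengths in mm; the calibration is good to about 2 mm. A picture is of the moment at which its call begins. camera_info takes no time and is no camera call.
- manip.sign_off(): hands the job in; it is judged then, once.
The state is a dict: "clock": time; "joints": joint angles; "qd": joint speeds; "effort": joint torques, N m; "eef_pos": TCP position; "eef_rot": TCP orientation; "wrist_force": force on the tool from outside, world axes, zero at the start; "moment": the same for the moment, N m; "finger_gap": finger opening in mm; "finger_force": force on a finger pad.
Only numpy, scipy, OpenCV 4.12 (cv2) and the standard library are available. Lean on these libraries where they do the work, as an engineer would, in place of code of your own. Each camera call takes 0.05 s, during which the arm holds its last target. There are 200 camera calls.

### The job

With the fingers only, and picking nothing up, push the wood-mounted printing block along the steel galley into the corner where the closed end meets the long wall farther from the robot, square and snug against both walls. In the same way slide up the piece of wood furniture that is as long as the block is wide, so that it lies snugly along the block's foot (its side towards the galley's open end), with one end against that same long wall. Leave the short piece and everything else where it lies.

Things in the scene. Friction and masses are not known exactly. Their poses are not given: they have to be found in the camera images.
- galley: Shallow steel tray; it does not move. Inside 240 mm (its x) by 320 mm (its y); floor 2 mm thick; three walls 3 mm thick, tops 18 mm above the bench. Closed end at y = +160 mm (robot's left), open end at y = -160. Inner faces of the long walls: x = +120 (farther from the robot) and x = -120. Origin: centre of the inside area, at bench height, z up; turned up to 0.22 rad either way.
- galley_corner (a point): The inside corner on the galley floor (2 mm above the bench) where the closed end meets the far long wall; axes as the galley's: x points through the far long wall, y through the closed end.
- block: Printing block: brown wood base with a grey engraved metal plate on top, 84 mm (its x) by 63 mm (its y) by 23 mm high, 0.17 to 0.35 kg, loose on the galley floor. Origin: centre of its underside. Starts in the middle part of the galley, turned up to 0.3 rad from the galley's axes.
- furniture: The wanted furniture: plain pale wood bar 84 mm long (its x), 21 mm wide (its y), 16 mm high, 0.05 to 0.08 kg, loose on the galley floor towards the open end, lying roughly across the galley. Origin: centre of its underside.
- short_piece: Wood furniture of the same section, only 42 mm long (its x), 21 mm wide, 16 mm high, loose beside the wanted one (either may be the one nearer the far wall). To be left. Origin: centre of its underside.
- quoin: Dark steel wedge quoin 16 x 42 (its y) x 16 mm high, loose in the galley by the near long wall. To be left. Origin: centre of its underside.
- composing_stick: Steel composing stick 200 mm (its x) x 52 mm, 21 mm high, loose on the bench past the galley's open end. To be left. Origin: centre of its underside.
- planer: Pale maple planer block 85 x 150 (its y) x 38 mm high, loose on the bench beyond the far long wall. To be left. Origin: centre of its underside.
- ink_tin: Round steel ink tin, 90 mm across, 56 mm high, loose on the bench beyond the far long wall. To be left. Origin: centre of its underside.
- quoin_key: Dark steel T-shaped quoin key, 94 mm long (its x), crossbar 70 mm, 11 mm high, lying loose on the bench past the closed end. To be left. Origin: on the bench, near the middle of the shank.
- mallet: Wooden mallet lying on the bench to the right: head 62 x 110 x 62 mm high, handle 190 mm to its -x. To be left. Origin: centre of the head's underside.
Mind the look-alikes: they are no part of the job. Leave any turquoise look-alike of the furniture alone.

How it is judged (in metres and radians):
At the end, for the whole second after the job is handed in: Block flat in the far closed corner: within 3 mm of both walls, 2.5 degrees of square. Long furniture flat on the floor along its foot: centres under 45.5 mm apart (42 is touching), its end within 3 mm of the far wall, 2.5 degrees of square. Both at rest (x of block in the frame of galley_corner between -0.045 and -0.039 m and y of block in the frame of galley_corner between -0.0345 and -0.0285 m and angle between the y axis of block and the y axis of galley, either way round below 0.044 rad and z of each of block, furniture in the frame of galley_corner below 0.003 m and angle between each of block, furniture's own z axis and vertical below 0.05 rad and y of furniture in the frame of galley_corner above -0.0795 m and distance between furniture and block below 0.0455 m and x of furniture in the frame of galley_corner between -0.045 and -0.039 m and angle between the x axis of furniture and the x axis of galley, either way round below 0.044 rad and linear speed of each of block, furniture below 0.01 m/s).
It fails at once if the block or the furniture is lifted off the galley floor (more than 8 mm) (height (world z) of any of block, furniture above 0.01 m).
It fails at once if the block or the furniture is tipped up by more than 14 degrees (angle between any of block, furniture's own z axis and vertical above 0.25 rad).
It fails at once if the short piece or the quoin in the galley is shifted by more than 12 mm (distance of any of short_piece, quoin from where it was at the start of the episode above 0.012 m).
It fails at once if the composing stick, planer, ink tin, quoin key or mallet is shifted by more than 12 mm (distance of any of composing_stick, planer, ink_tin, quoin_key, mallet from where it was at the start of the episode above 0.012 m).
It also fails if it takes over 72 s, if anything falls off the work surface, if the arm or the gripper's body presses on something with over 40 N, if the wrist force passes 120 N, or if a joint passes its speed limit or range.

## Working session

There is one attempt and no reset: what is moved stays moved. The work goes in short steps, Python scripts to look and compute and a tool call to move; the robot and the scene stay as the last step left them, time stands still between calls to the robot, and variables do not carry over. Pictures are saved under pics/ and viewed, at most 10 in all, crops included, and the job is handed in when it is done.

Besides the shell and the picture viewer there is one more tool, called after ">>>" by a JSON object that holds its "name" and its "arguments", one argument or row to a line. servo_tool: Moves the arm, as the interface text tells. Its arguments: {"type":"object","properties":{"rows":{"type":"array","items":{"type":"array","items":{"type":"number"}}},"grip_force":{"type":"number"}},"required":["rows"]}

```bash
mkdir -p pics; ls; python3 - <<'E'
from cell import manip
import cv2
for n in ("top","side"):
    im=manip.camera(n); cv2.imwrite(f"pics/{n}0.png",im[:,:,::-1]); print(n,manip.camera_info(n))
print(manip.read_state())
E
```

```text
pics
top {'fx': 512.9079905138607, 'fy': 512.9079905138607, 'cx': 283.0746321904656, 'cy': 210.15412233564683, 'D': array([-0.05192746,  0.        ,  0.        ,  0.        ,  0.        ]), 'position': array([ 348.16285806, -105.63557926, 1123.08749091]), 'rotation': array([-2.97565835,  0.03047095, -1.58075827])}
side {'fx': 420.83123889826936, 'fy': 420.83123889826936, 'cx': 287.9008413339074, 'cy': 208.98744305243915, 'D': array([-0.00235794,  0.        ,  0.        ,  0.        ,  0.        ]), 'position': array([373.31593764, 598.16916025, 808.75477198]), 'rotation': array([-2.39971307,  0.01076552, -2.89162142])}
{'clock': 0.1, 'joints': array([-1.22259529e+00,  3.00443962e-01,  1.52149742e+00, -2.02883320e-05,
        1.32067717e+00, -6.65842562e-02]), 'qd': array([-4.37973290e-04, -2.94657722e-03, -2.95965704e-03, -5.96074346e-05,
        1.71802362e-03,  5.50072815e-04]), 'effort': array([ 7.07568997e-04, -5.32645118e+01, -3.53287375e+01,  7.09506450e-02,
        2.34713947e-02, -7.29455860e-05]), 'eef_pos': array([ 221.57092397, -503.15252599,  204.93659846]), 'eef_rot': array([-3.14056772e+00, -4.86498205e-05,  4.14790296e-01]), 'wrist_force': array([1.03019242, 0.32729372, 0.73922593]), 'moment': array([-0.00091292,  0.02036436, -0.00050649]), 'finger_force': 0.0, 'finger_gap': 93.78599135416508}
```

View pics/top0.png

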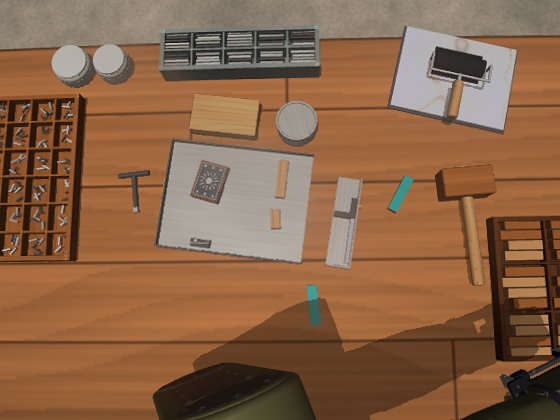

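View pics/side0.png

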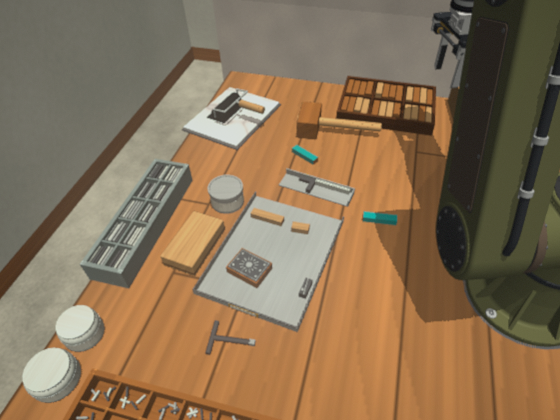

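The top view shows the galley with corners at about (172,140), (313,155), (302,263) and (156,246), closed end to the left. The block is at (210,181), the long bar at (282,179), the short piece at (276,218) and the quoin at (200,243). The side view shows the same pieces.

```bash
cat > h.py <<'E'
import numpy as np, cv2
from cell import manip
from scipy.spatial.transform import Rotation as R
def cam(n):
    c=manip.camera_info(n); K=np.array([[c['fx'],0,c['cx']],[0,c['fy'],c['cy']],[0,0,1]])
    return K,np.array(c['D']),np.array(c['position']),R.from_euler('xyz',c['rotation']).as_matrix()
def ray(n,uv):
    K,D,p,M=cam(n); q=cv2.undistortPoints(np.float64(uv).reshape(-1,1,2),K,D).reshape(-1,2)
    return p,np.c_[q,np.ones(len(q))]@M.T
def plane(n,uv,z):
    p,d=ray(n,uv); return p+d*((z-p[2])/d[:,2])[:,None]
def tri(uv1,uv2):
    p,d=ray('top',[uv1]);q,e=ray('side',[uv2]);d=d[0];e=e[0]
    s=np.linalg.lstsq(np.c_[d,-e],q-p,rcond=None)[0]; a=p+s[0]*d;b=q+s[1]*e
    return (a+b)/2,np.linalg.norm(a-b)
def proj(n,X):
    K,D,p,M=cam(n); return cv2.projectPoints((np.atleast_2d(X)-p)@M,np.zeros(3),np.zeros(3),K,D)[0].reshape(-1,2)
def blobs(n,im,lo,hi,roi,amin):
    hsv=cv2.cvtColor(im,cv2.COLOR_RGB2HSV); m=cv2.inRange(hsv,np.array(lo),np.array(hi))
    k=np.zeros_like(m); cv2.fillPoly(k,[np.int32(roi)],255); m&=k
    m=cv2.morphologyEx(m,cv2.MORPH_CLOSE,np.ones((3,3),np.uint8))
    return [c for c in cv2.findContours(m,cv2.RETR_EXTERNAL,cv2.CHAIN_APPROX_NONE)[0] if cv2.contourArea(c)>amin]
E
python3 - <<'E'
from h import *
rois={'top':[(176,145),(308,159),(298,257),(161,241)],'side':[(256,204),(338,224),(297,316),(206,286)]}
gcs={'top':[(172,140),(313,155),(302,263),(156,246)],'side':[(197,291),(258,195),(343,220),(299,326)]}
for n in rois:
    im=cv2.imread(f'pics/{n}0.png')[:,:,::-1].copy()
    for c in blobs(n,im,(5,60,30),(25,255,255),rois[n],30):
        P=plane(n,c.reshape(-1,2).astype(float),16 if cv2.contourArea(c)<600 else 20)[:,:2].astype(np.float32)
        r=cv2.minAreaRect(P); print(n,cv2.contourArea(c),cv2.minAreaRect(c)[0],np.round(r[0],1),np.round(r[1],1),round(r[2],2))
    print(n,'galley',plane(n,np.float64(gcs[n]),18).round(0).tolist())
    z={'top':(140,125,190,150),'side':(190,185,160,145)}[n]
    s=im[z[1]:z[1]+z[3],z[0]:z[0]+z[2],::-1]; cv2.imwrite(f'pics/{n}_z.png',cv2.resize(s,None,fx=4,fy=4,interpolation=cv2.INTER_CUBIC))
E
```

```text
top 171.5 (275.0, 218.5) [515.8 -55.9] [21.8 42.1] 89.67
top 332.0 (281.3475646972656, 178.3719482421875) [605.6 -70.7] [22.3 85.5] 83.17
top 1041.5 (209.01260375976562, 180.95835876464844) [601.5  89. ] [66.  86.1] 73.13
top galley [[698.0, 176.0, 18.0], [657.0, -142.0, 18.0], [418.0, -113.0, 18.0], [458.0, 205.0, 18.0]]
side 247.0 (248.54153442382812, 266.92218017578125) [604.3  90.1] [72.1 92. ] 73.15
side 150.0 (299.79730224609375, 227.2162322998047) [518.4 -52. ] [43.7 31.9] 1.64
side 287.5 (266.9383850097656, 216.21119689941406) [607.1 -67.5] [32.9 86.9] 82.6
side galley [[693.0, 179.0, 18.0], [650.0, -132.0, 18.0], [419.0, -99.0, 18.0], [459.0, 205.0, 18.0]]
```

View pics/top_z.png

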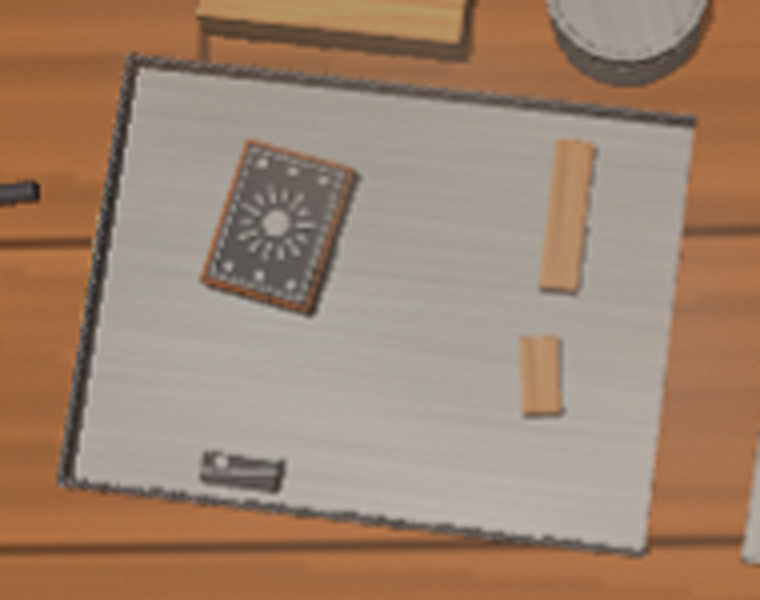

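View pics/side_z.png

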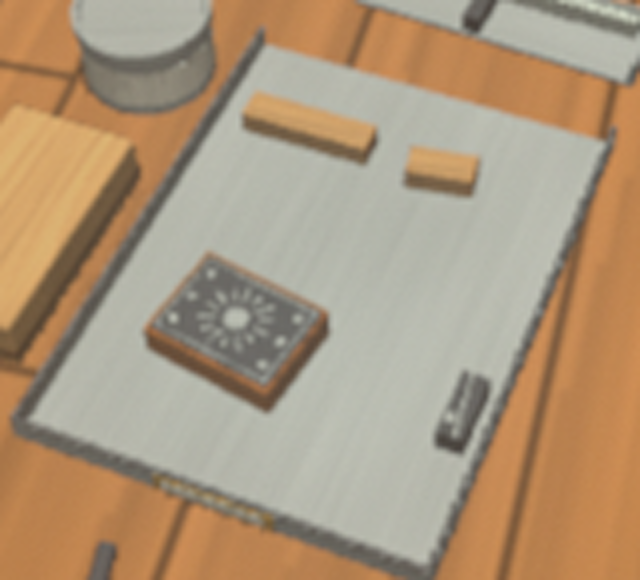

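The crops are clear. In the top crop (4x, offset (140,125)) the block's star centre is at (275,222), the long bar has top corners (557,140) to (579,292), the inner far-wall line runs from (137,68) to (695,125), and the quoin is at (242,472). In the side crop (offset (190,185)) the star is at (236,318).

```bash
cat >> h.py <<'E'
def floor_edges(n,im):
    hsv=cv2.cvtColor(im,cv2.COLOR_RGB2HSV); m=((hsv[...,1]<45)&(hsv[...,2]>115)).astype(np.uint8)
    _,l,st,_=cv2.connectedComponentsWithStats(m,connectivity=4); 
    s=(230,200) if n=='top' else (275,260)
    i=l[s[1],s[0]]; c=max(cv2.findContours((l==i).astype(np.uint8),cv2.RETR_EXTERNAL,cv2.CHAIN_APPROX_NONE)[0],key=cv2.contourArea)
    return plane(n,c.reshape(-1,2).astype(float),2)[:,:2]
E
python3 - <<'E'
from h import *
z=lambda o,p:(o[0]+(p[0]+.5)/4-.5,o[1]+(p[1]+.5)/4-.5)
T=lambda p:z((140,125),p); S=lambda p:z((190,185),p)
for nm,a,b in [('star',(275,222),(236,318)),('f_far_open',(595,143),(257,95)),('f_near_closed',(541,290),(369,150)),('s_far_open',(560,338),(412,148)),
  ('blk1',(248,142),(150,325)),('blk2',(355,172),(210,255)),('corner',(133,60),(20,420)),('quoin',(242,466),(466,400)),('open_far',(692,122),(262,35)),('open_near',(645,548),(612,135))]:
    X,e=tri(T(a),S(b)); print(nm,X.round(1),round(e,1))
for n in('top','side'):
    im=cv2.imread(f'pics/{n}0.png')[:,:,::-1].copy(); P=floor_edges(n,im)
    r=cv2.minAreaRect(P.astype(np.float32)); print(n,r, cv2.boxPoints(r).round(1).tolist())
    B=cv2.boxPoints(r)
    for i in range(4):
        a,b=B[i],B[(i+1)%4]; u=(b-a)/np.linalg.norm(b-a); nn=np.array([-u[1],u[0]]); d=(P-a)@nn; t=(P-a)@u; L=np.linalg.norm(b-a)
        q=P[(abs(d)<7)&(t>15)&(t<L-15)]
        f=cv2.fitLine(q.astype(np.float32),cv2.DIST_HUBER,0,.01,.01).ravel(); print(len(q),a.round(),b.round(),'dir',np.degrees(np.arctan2(f[1],f[0])).round(2),f[2:].round(1))
E
```

```text
star [602.5  90.   26.5] 1.3
f_far_open [646.9 -86.6  14.2] 0.5
f_near_closed [563.8 -56.   17.5] 1.5
s_far_open [538.1 -66.1  14.8] 3.0
blk1 [648.2 105.9  26.1] 1.1
blk2 [632.3  46.9  20.1] 2.6
corner [700.4 174.7  14.3] 0.4
quoin [467.1 107.2  20. ] 1.4
open_far [ 659.6 -140.8   12.2] 2.5
open_near [ 421.2 -111.     9.8] 0.5
top ((560.2381591796875, 32.2210693359375), (318.5397033691406, 240.42845153808594), 82.59315490722656) [[420.5, -110.19999694824219], [658.9000244140625, -141.1999969482422], [700.0, 174.6999969482422], [461.6000061035156, 205.6999969482422]]
93 [ 420. -110.] [ 659. -141.] dir -7.48 [ 539.  -123.9]
125 [ 659. -141.] [700. 175.] dir 82.55 [678.1  17.1]
91 [700. 175.] [462. 206.] dir -7.21 [580.9 188.7]
129 [462. 206.] [ 420. -110.] dir 82.4 [443.   46.7]
side ((561.326171875, 27.09796142578125), (319.35369873046875, 243.31320190429688), 82.36946105957031) [[419.5, -115.0], [660.7000122070312, -147.3000030517578], [703.0999755859375, 169.1999969482422], [461.8999938964844, 201.5]]
34 [ 420. -115.] [ 661. -147.] dir -7.53 [ 522.3 -122.5]
86 [ 661. -147.] [703. 169.] dir 82.35 [681.9  19.7]
90 [703. 169.] [462. 202.] dir -7.62 [581.1 184.3]
103 [462. 202.] [ 420. -115.] dir 82.4 [445.6  53.8]
```

>>> {"name": "servo_tool", "arguments": {
  "rows": [
    [0,0,3.9,24.9,35.7,0,0.5],
    [0,0,3.9,24.9,35.7,0,0.5],
    [0,0,3.9,24.9,35.7,0,0.5],
    [0,0,3.9,24.9,35.7,0,0.5],
    [0,0,3.9,24.9,35.7,0,0.5],
    [0,0,3.9,24.9,35.7,0,0.5],
    [0,0,3.9,24.9,35.7,0,0.5],
    [0,0,3.9,24.9,35.7,-10,0.5],
    [0,0,3.9,24.9,35.7,-10,0.5],
    [0,0,3.9,24.9,35.7,-10,0.5],
    [0,0,3.9,24.9,35.7,-10,0.5],
    [0,0,3.9,24.9,35.7,-10,0.5],
    [0,0,3.9,24.9,35.7,-10,0.5],
    [0,0,3.9,24.9,35.7,-10,0.5],
    [0,0,4,24.4,35,-15,0.5],
    [0,0,0,0,0,0,0.5]
  ]
}}

```text
clock: 2.1
eef_pos: [594.6, 33.5, 118.5]
eef_rot: [-3.139, 0.0, 1.441]
wrist_force: [-0.6, -0.3, 0.6]
finger_gap: 47.1
finger_force: 0.0
```

>>> {"name": "servo_tool", "arguments": {
  "rows": [
    [0,0,0,0,-2,-35,0.5],
    [0,0,0,0,0,-35,0.5],
    [0,0,0,0,0,-25,0.5],
    [0,0,0,0,0,-10,0.5],
    [0,0,0,0,0,-6,0.5],
    [0,0,0,0,0,0,0.5]
  ]
}}

```text
clock: 2.85
eef_pos: [594.9, 29.3, 10.0]
eef_rot: [3.141, -0.0, 1.437]
wrist_force: [0.0, 0.5, 0.1]
finger_gap: 47.0
finger_force: 0.0
```

```bash
python3 - <<'E'
from h import *
a=[manip.camera(n) for n in('top','side')]
A=cv2.resize(a[0][125:275,140:330],None,fx=2.5,fy=2.5)[:362];B=cv2.resize(a[1][185:330,190:350],(400,362))
A=A[:362]
cv2.imwrite('pics/p1.png',np.hstack([A,B[:len(A)]])[:,:,::-1])
E
```

```text
(no output)
```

View pics/p1.png

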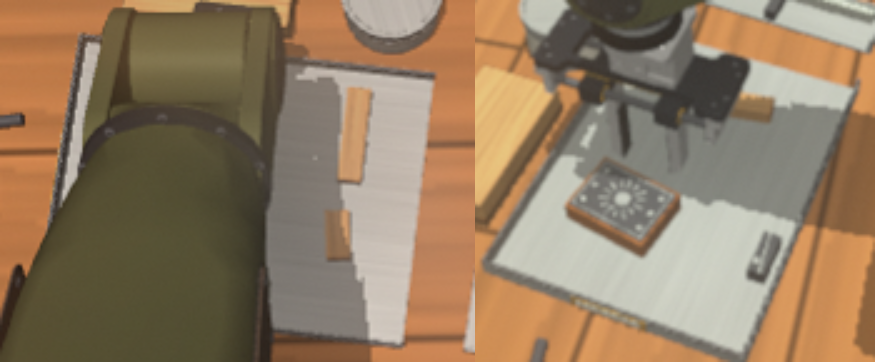

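The fingers are down on the floor side of the block's foot (side view: finger tips at about (625,150) and (675,160) in the picture, block at (622,205)). Nothing else is touched. Now I push.

>>> {"name": "servo_tool", "arguments": {
  "rows": [
    [0,0,0,0.65,4.95,0,0.5],
    [0,0,0,0.65,4.95,0,0.5],
    [0,0,0,0.65,4.95,0,0.5],
    [0,0,0,0.65,4.95,0,0.5],
    [0,0,0,0.65,4.95,0,0.5],
    [0,0,0,0.65,4.95,0,0.5],
    [0,0,0,0.65,4.95,0,0.5],
    [0,0,0,0.65,4.95,0,0.5],
    [0,0,0,0.65,4.95,0,0.5],
    [0,0,0,0.65,4.95,0,0.5],
    [0,0,0,0.65,4.95,0,0.5],
    [0,0,0,0.65,4.95,0,0.5],
    [0,0,0,0.65,4.95,0,0.5],
    [0,0,0,0.65,4.95,0,0.5],
    [0,0,0,0.65,4.95,0,0.5],
    [0,0,0,0,0,0,0.5]
  ]
}}

```text
clock: 4.95
eef_pos: [604.3, 104.3, 9.3]
eef_rot: [-3.141, -0.0, 1.438]
wrist_force: [0.1, -0.6, -0.3]
finger_gap: 47.0
finger_force: 0.0
```

>>> {"name": "servo_tool", "arguments": {
  "rows": [
    [0,0,0,0.26,1.98,0,0.5],
    [0,0,0,0.26,1.98,0,0.5],
    [0,0,0,0.26,1.98,0,0.5],
    [0,0,0,0,0,0,0.5]
  ]
}}

```text
clock: 5.45
eef_pos: [605.2, 109.9, 9.4]
eef_rot: [3.142, -0.0, 1.438]
wrist_force: [-0.9, -0.6, 1.0]
finger_gap: 46.9
finger_force: 0.0
```

>>> {"name": "servo_tool", "arguments": {
  "rows": [
    [0,0,0,0.13,1,0,0.5],
    [0,0,0,0.13,1,0,0.5],
    [0,0,0,0.13,1,0,0.5]
  ]
}}

```text
clock: 5.82
eef_pos: [605.6, 112.6, 9.5]
eef_rot: [3.142, 0.0, 1.437]
wrist_force: [-0.7, -2.2, -0.5]
finger_gap: 47.2
finger_force: 0.8
```

>>> {"name": "servo_tool", "arguments": {
  "rows": [
    [0,0,0,0.13,1,0,0.5]
  ]
}}

```text
clock: 5.95
eef_pos: [605.7, 113.7, 9.5]
eef_rot: [3.142, 0.0, 1.438]
wrist_force: [0.8, -1.2, 0.2]
finger_gap: 47.3
finger_force: 0.8
```

>>> {"name": "servo_tool", "arguments": {
  "rows": [
    [0,0,0,0.13,1,0,0.5]
  ]
}}

```text
clock: 6.08
eef_pos: [605.8, 114.6, 9.5]
eef_rot: [-3.142, 0.0, 1.438]
wrist_force: [-1.5, -8.1, 1.6]
finger_gap: 46.8
finger_force: 4.2
```

>>> {"name": "servo_tool", "arguments": {
  "rows": [
    [0,0,0,0.13,1,0,0.5],
    [0,0,0,0,0,0,0.5]
  ]
}}

```text
clock: 6.32
eef_pos: [605.8, 114.6, 9.5]
eef_rot: [-3.141, 0.002, 1.437]
wrist_force: [-2.4, -8.5, 2.4]
finger_gap: 47.2
finger_force: 4.7
```

```bash
python3 - <<'E'
from h import *
a=manip.camera('side')
cv2.imwrite('pics/p2.png',cv2.resize(a[185:330,190:350],None,fx=4,fy=4)[:,:,::-1])
E
```

```text
(no output)
```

View pics/p2.png

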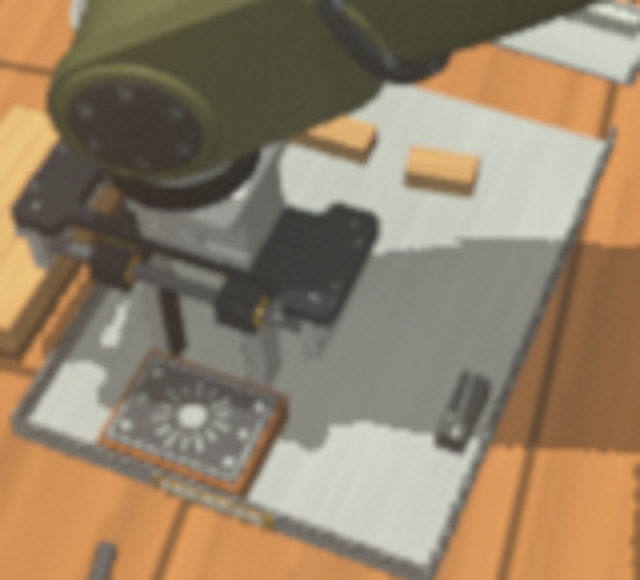

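The block sits square against the closed end wall, star at (191,416) in the side crop, with the other pieces unmoved. Next I push it from its near side towards the far wall.

>>> {"name": "servo_tool", "arguments": {
  "rows": [
    [0,0,0,-1.3,-10,0,0.5],
    [0,0,0,0,0,35,0.5],
    [0,0,0,0,0,35,0.7],
    [0,0,-10,-6,6,0,0.787],
    [0,0,-10,-6,6,0,0.787],
    [0,0,-10,-6,6,0,0.787],
    [0,0,-10,-6,6,0,0.787],
    [0,0,-10,-6,6,0,0.787],
    [0,0,-10,-6,6,0,0.787],
    [0,0,-10,-6,6,0,0.787],
    [0,0,-10,-6,6,0,0.787],
    [0,0,-10,-9,8,0,0.787],
    [0,0,0,0,0,0,0.787],
    [0,0,0,0,0,0,0.787]
  ]
}}

```text
clock: 8.12
eef_pos: [548.0, 161.4, 79.5]
eef_rot: [-3.141, -0.0, -0.129]
wrist_force: [0.8, 0.2, 0.0]
finger_gap: 20.2
finger_force: 0.0
```

```bash
python3 - <<'E'
from h import *
C=np.array([700,173.]);t=np.radians(-7.5);M=np.array([[np.cos(t),np.sin(t)],[-np.sin(t),np.cos(t)]])
P=plane('side',[(190+191.5/4-.5,185+416.5/4-.5)],25)[0]; print(P,M@(P[:2]-C), M@(plane('side',[(248.6,264.1)],25)[0][:2]-C))
s=manip.read_state();print(s['eef_pos'],M@(s['eef_pos'][:2]-C),s['eef_rot'],s['finger_gap'])
E
```

```text
[607.41799851 155.82798107  25.        ] [-89.54855139 -29.10948605] [-84.53950246 -95.94468938]
[547.96439836 161.38422521  79.5475595 ] [-149.21875314  -31.36102839] [-3.14135802e+00 -2.98287887e-04 -1.29236065e-01] 20.218625707977942
```

>>> {"name": "servo_tool", "arguments": {
  "rows": [
    [0,0,0,0,0,-30,0.787],
    [0,0,0,0,0,-25,0.787],
    [0,0,0,0,0,-12,0.787],
    [0,0,0,0,0,-5,0.787],
    [0,0,0,0,0,0,0.787],
    [0,0,0,4.96,-0.65,0,0.787],
    [0,0,0,4.96,-0.65,0,0.787],
    [0,0,0,4.96,-0.65,0,0.787],
    [0,0,0,4.96,-0.65,0,0.787],
    [0,0,0,4.96,-0.65,0,0.787],
    [0,0,0,4.96,-0.65,0,0.787],
    [0,0,0,4.96,-0.65,0,0.787],
    [0,0,0,4.96,-0.65,0,0.787],
    [0,0,0,4.96,-0.65,0,0.787],
    [0,0,0,2.97,-0.39,0,0.787],
    [0,0,0,1.98,-0.26,0,0.787],
    [0,0,0,0,0,0,0.787]
  ]
}}

```text
clock: 10.25
eef_pos: [597.5, 155.1, 7.4]
eef_rot: [-3.142, -0.001, -0.133]
wrist_force: [-0.4, 0.0, 0.5]
finger_gap: 20.2
finger_force: 0.0
```

>>> {"name": "servo_tool", "arguments": {
  "rows": [
    [0,0,0,0.99,-0.13,0,0.787],
    [0,0,0,0.99,-0.13,0,0.787],
    [0,0,0,0.99,-0.13,0,0.787],
    [0,0,0,0.99,-0.13,0,0.787]
  ]
}}

```text
clock: 10.75
eef_pos: [601.2, 154.6, 7.4]
eef_rot: [3.142, 0.0, -0.133]
wrist_force: [-1.9, 0.7, -0.3]
finger_gap: 20.3
finger_force: 0.8
```

>>> {"name": "servo_tool", "arguments": {
  "rows": [
    [0,0,0,0.99,-0.13,0,0.787],
    [0,0,0,0.99,-0.13,0,0.787]
  ]
}}

```text
clock: 11.0
eef_pos: [603.2, 154.3, 7.4]
eef_rot: [3.142, 0.0, -0.133]
wrist_force: [-1.7, 0.2, -1.0]
finger_gap: 20.0
finger_force: 0.7
```

>>> {"name": "servo_tool", "arguments": {
  "rows": [
    [0,0,0,0.99,-0.13,0,0.787],
    [0,0,0,0.99,-0.13,0,0.787]
  ]
}}

```text
clock: 11.25
eef_pos: [603.9, 154.3, 7.4]
eef_rot: [3.141, 0.003, -0.133]
wrist_force: [-16.5, 0.5, 9.6]
finger_gap: 20.0
finger_force: 8.2
```

>>> {"name": "servo_tool", "arguments": {
  "rows": [
    [0,0,0,0.99,-0.13,0,0.787]
  ]
}}

```text
clock: 11.38
eef_pos: [603.9, 154.2, 7.4]
eef_rot: [3.141, 0.006, -0.133]
wrist_force: [-23.8, 0.9, 15.9]
finger_gap: 19.9
finger_force: 12.1
```

>>> {"name": "servo_tool", "arguments": {
  "rows": [
    [0,0,0,0.99,-0.13,0,0.787]
  ]
}}

```text
clock: 11.5
eef_pos: [604.0, 154.2, 7.4]
eef_rot: [3.14, 0.008, -0.133]
wrist_force: [-32.0, 1.1, 20.9]
finger_gap: 20.2
finger_force: 16.1
```

>>> {"name": "servo_tool", "arguments": {
  "rows": [
    [0,0,0,-6.9,0.9,0,0.787],
    [0,0,0,-6.9,0.9,0,0.787],
    [0,0,0,0,0,40,0.787],
    [0,0,0,0,0,40,0.68],
    [0,0,10,1.4,-28.2,0,0.68],
    [0,0,10,1.4,-28.2,0,0.68],
    [0,0,10,1.4,-28.2,0,0.68],
    [0,0,10,1.4,-28.2,0,0.68],
    [0,0,10,1.4,-28.2,0,0.68],
    [0,0,10,1.4,-28.2,0,0.68],
    [0,0,10,1.4,-28.2,0,0.68],
    [0,0,10,1.4,-28.2,0,0.68],
    [0,0,10,1.4,-28.2,0,0.68],
    [0,0,0,0,0,0,0.68],
    [0,0,0,0,0,0,0.68]
  ]
}}

```text
clock: 13.38
eef_pos: [605.9, -97.6, 87.4]
eef_rot: [3.141, -0.0, 1.434]
wrist_force: [-0.6, 1.0, 0.2]
finger_gap: 30.0
finger_force: 0.0
```

```bash
python3 - <<'E'
from h import *
a=manip.camera('side')
cv2.imwrite('pics/p3.png',cv2.resize(a[185:330,190:350],None,fx=4,fy=4)[:,:,::-1])
C=np.array([700,173.]);t=np.radians(-7.5);M=np.array([[np.cos(t),np.sin(t)],[-np.sin(t),np.cos(t)]])
s=manip.read_state();print(s['eef_pos'],M@(s['eef_pos'][:2]-C),s['eef_rot'],s['finger_gap'])
E
```

```text
[605.95534808 -97.31716668  87.47887347] [ -57.95661643 -280.27985616] [ 3.14144828e+00 -9.81245604e-05  1.43547921e+00] 29.899879595387656
```

View pics/p3.png

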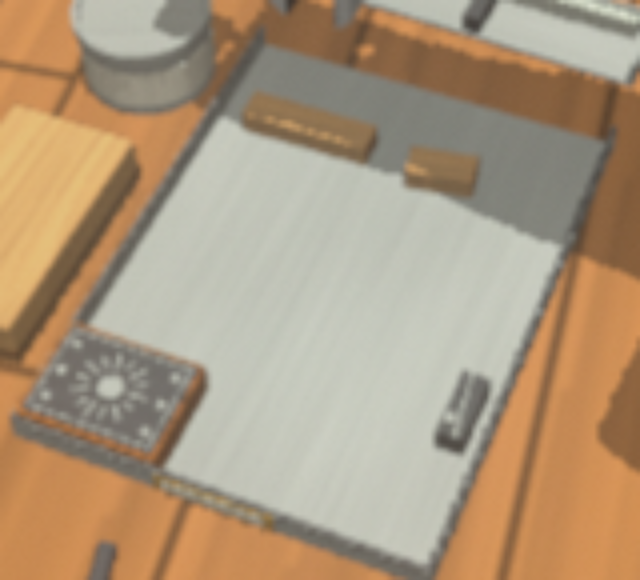

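The side crop shows the block in the far closed corner (star at (110,387)), with the long bar at (310,125), the short piece at (440,170) and the quoin all still in place.

>>> {"name": "servo_tool", "arguments": {
  "rows": [
    [0,0,0,-3.5,0,-30,0.68],
    [0,0,0,0,0,-30,0.68],
    [0,0,0,0,0,-12,0.68],
    [0,0,0,0,0,-7,0.68],
    [0,0,0,0,0,0,0.68],
    [0,0,0,0.65,4.95,0,0.68],
    [0,0,0,0.65,4.95,0,0.68],
    [0,0,0,0.65,4.95,0,0.68],
    [0,0,0,0.65,4.95,0,0.68],
    [0,0,0,0.65,4.95,0,0.68],
    [0,0,0,0.65,4.95,0,0.68],
    [0,0,0,0.65,4.95,0,0.68],
    [0,0,0,0.65,4.95,0,0.68],
    [0,0,0,0.65,4.95,0,0.68],
    [0,0,0,0.65,4.95,0,0.68],
    [0,0,0,0.65,4.95,0,0.68],
    [0,0,0,0.65,4.95,0,0.68],
    [0,0,0,0.65,4.95,0,0.68],
    [0,0,0,0.65,4.95,0,0.68]
  ]
}}

```text
clock: 15.8
eef_pos: [611.6, -28.5, 8.4]
eef_rot: [-3.142, 0.0, 1.438]
wrist_force: [0.1, -0.4, 0.3]
finger_gap: 29.9
finger_force: 0.3
```

>>> {"name": "servo_tool", "arguments": {
  "rows": [
    [0,0,0,0.65,4.95,0,0.68],
    [0,0,0,0.65,4.95,0,0.68],
    [0,0,0,0.65,4.95,0,0.68],
    [0,0,0,0.65,4.95,0,0.68],
    [0,0,0,0.65,4.95,0,0.68],
    [0,0,0,0.65,4.95,0,0.68],
    [0,0,0,0.65,4.95,0,0.68],
    [0,0,0,0.65,4.95,0,0.68],
    [0,0,0,0.65,4.95,0,0.68],
    [0,0,0,0.65,4.95,0,0.68],
    [0,0,0,0.65,4.95,0,0.68],
    [0,0,0,0.65,4.95,0,0.68],
    [0,0,0,0.65,4.95,0,0.68],
    [0,0,0,0.65,4.95,0,0.68],
    [0,0,0,0.65,4.95,0,0.68],
    [0,0,0,0.65,4.95,0,0.68],
    [0,0,0,0.65,4.95,0,0.68],
    [0,0,0,0,0,0,0.68]
  ]
}}

```text
clock: 18.05
eef_pos: [622.6, 55.7, 8.4]
eef_rot: [-3.142, -0.0, 1.438]
wrist_force: [0.1, -0.1, 0.4]
finger_gap: 30.1
finger_force: 0.0
```

```bash
cat >> h.py <<'E'
C0=np.array([700,173.]);t=np.radians(-7.5);MG=np.array([[np.cos(t),np.sin(t)],[-np.sin(t),np.cos(t)]])
E
python3 - <<'E'
from h import *
s=manip.read_state();print(s['eef_pos'],MG@(s['eef_pos'][:2]-C0),s['eef_rot'],s['finger_gap'])
E
```

```text
[622.58857148  55.71226107   8.39348786] [ -61.44004106 -126.38854506] [-3.14150752e+00 -7.52867151e-05  1.43798651e+00] 30.112808780386214
```

>>> {"name": "servo_tool", "arguments": {
  "rows": [
    [0,0,0,0.65,4.95,0,0.68],
    [0,0,0,0.65,4.95,0,0.68],
    [0,0,0,0.65,4.95,0,0.68],
    [0,0,0,0.65,4.95,0,0.68],
    [0,0,0,0.65,4.95,0,0.68],
    [0,0,0,0.65,4.95,0,0.68],
    [0,0,0,0.26,1.98,0,0.68],
    [0,0,0,0,0,0,0.68],
    [0,0,0,-1.3,-10,0,0.68],
    [0,0,0,0,0,35,0.68],
    [0,0,0,0,0,35,0.8],
    [0,0,-10,-7,4,0,1],
    [0,0,-10,-7,4,0,1],
    [0,0,-10,-7,4,0,1],
    [0,0,-10,-7,4,0,1],
    [0,0,-10,-7,4,0,1],
    [0,0,-10,-7,4,0,1],
    [0,0,-10,-7,4,0,1],
    [0,0,-10,-7,4,0,1],
    [0,0,-10,-3,5,0,1]
  ]
}}

```text
clock: 20.55
eef_pos: [566.2, 113.3, 78.5]
eef_rot: [3.142, -0.0, -0.14]
wrist_force: [0.5, 0.5, -0.1]
finger_gap: 0.8
finger_force: 0.0
```

>>> {"name": "servo_tool", "arguments": {
  "rows": [
    [0,0,0,0,0,0,1]
  ]
}}

```text
clock: 20.68
eef_pos: [566.4, 113.5, 78.6]
eef_rot: [3.142, -0.0, -0.132]
wrist_force: [0.4, -0.7, 0.5]
finger_gap: 0.5
finger_force: 0.0
```

```bash
python3 - <<'E'
from h import *
a=manip.camera('side')
cv2.imwrite('pics/p4.png',cv2.resize(a[185:330,190:350],None,fx=4,fy=4)[:,:,::-1])
s=manip.read_state();print(s['eef_pos'],MG@(s['eef_pos'][:2]-C0),s['eef_rot'],s['finger_gap'])
E
```

```text
[566.51536196 113.46921509  78.55161973] [-124.57233179  -76.44473231] [ 3.14157536e+00 -1.87202455e-04 -1.29445214e-01] 0.6763979090850843
```

View pics/p4.png

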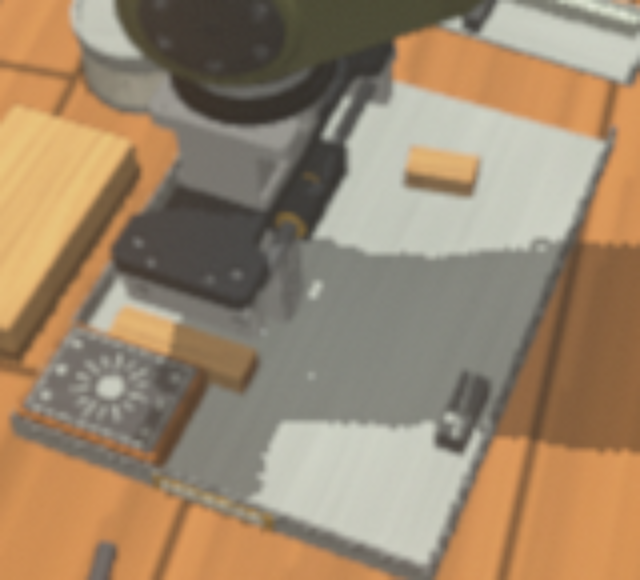

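The bar lies parallel to the block's foot with a small gap, its near end at (250,370) in the crop. The fingers are closed beyond it, so I push the end towards the far wall.

>>> {"name": "servo_tool", "arguments": {
  "rows": [
    [0,0,0,0,0,-30,1],
    [0,0,0,0,0,-25,1],
    [0,0,0,0,0,-11,1],
    [0,0,0,0,0,-5,1],
    [0,0,0,0,0,0,1],
    [0,0,0,3.97,-0.52,0,1],
    [0,0,0,3.97,-0.52,0,1],
    [0,0,0,3.97,-0.52,0,1],
    [0,0,0,2.97,-0.39,0,1],
    [0,0,0,2.97,-0.39,0,1],
    [0,0,0,2.97,-0.39,0,1],
    [0,0,0,2.97,-0.39,0,1],
    [0,0,0,2.97,-0.39,0,1],
    [0,0,0,1.98,-0.26,0,1],
    [0,0,0,0,0,0,1]
  ]
}}

```text
clock: 22.6
eef_pos: [595.3, 110.2, 7.4]
eef_rot: [-3.142, -0.0, -0.133]
wrist_force: [-0.5, 0.4, -0.6]
finger_gap: 0.5
finger_force: 0.0
```

>>> {"name": "servo_tool", "arguments": {
  "rows": [
    [0,0,0,0.99,-0.13,0,1],
    [0,0,0,0.99,-0.13,0,1]
  ]
}}

```text
clock: 22.85
eef_pos: [597.2, 109.9, 7.4]
eef_rot: [3.142, 0.0, -0.133]
wrist_force: [-0.2, 0.9, -1.1]
finger_gap: 0.1
finger_force: 0.1
```

>>> {"name": "servo_tool", "arguments": {
  "rows": [
    [0,0,0,0.99,-0.13,0,1]
  ]
}}

```text
clock: 22.98
eef_pos: [597.9, 109.9, 7.4]
eef_rot: [3.142, 0.001, -0.133]
wrist_force: [-6.9, 1.3, 5.0]
finger_gap: 0.4
finger_force: 3.4
```

>>> {"name": "servo_tool", "arguments": {
  "rows": [
    [0,0,0,0.99,-0.13,0,1]
  ]
}}

```text
clock: 23.1
eef_pos: [598.0, 109.8, 7.4]
eef_rot: [3.141, 0.003, -0.133]
wrist_force: [-14.7, 1.8, 9.5]
finger_gap: 0.7
finger_force: 7.1
```

>>> {"name": "servo_tool", "arguments": {
  "rows": [
    [0,0,0,-9.9,1.3,0,1],
    [0,0,0,0,0,35,1],
    [0,0,0,0,0,35,0.9],
    [0,0,10,6.2,-4.3,0,0.68],
    [0,0,10,6.2,-4.3,0,0.68],
    [0,0,10,6.2,-4.3,0,0.68],
    [0,0,10,6.2,-4.3,0,0.68],
    [0,0,10,6.2,-4.3,0,0.68],
    [0,0,10,6.2,-4.3,0,0.68],
    [0,0,10,6.2,-4.3,0,0.68],
    [0,0,10,6.2,-4.3,0,0.68],
    [0,0,10,6.2,-4.3,0,0.68],
    [0,0,0,0,0,0,0.68],
    [0,0,0,0,0,0,0.68]
  ]
}}

```text
clock: 24.85
eef_pos: [644.8, 72.5, 77.4]
eef_rot: [-3.142, -0.0, 1.434]
wrist_force: [-0.8, 0.0, -0.5]
finger_gap: 30.4
finger_force: 0.0
```

```bash
python3 - <<'E'
from h import *
s=manip.read_state();print(s['eef_pos'],MG@(s['eef_pos'][:2]-C0),s['eef_rot'],s['finger_gap'])
E
```

```text
[644.76843884  72.4683229   77.40237   ] [ -41.63703049 -106.88078003] [-3.14159182e+00 -7.93617881e-07  1.43366270e+00] 30.394456263217837
```

>>> {"name": "servo_tool", "arguments": {
  "rows": [
    [0,0,0,0,0,-30,0.68],
    [0,0,0,0,0,-25,0.68],
    [0,0,0,0,0,-10,0.68],
    [0,0,0,0,0,-4,0.68],
    [0,0,0,0,0,0,0.68],
    [0,0,0,0.39,2.97,0,0.68],
    [0,0,0,0.39,2.97,0,0.68],
    [0,0,0,0.26,1.98,0,0.68],
    [0,0,0,0.26,1.98,0,0.68],
    [0,0,0,0.26,1.98,0,0.68],
    [0,0,0,0.26,1.98,0,0.68],
    [0,0,0,0,0,0,0.68]
  ]
}}

```text
clock: 26.35
eef_pos: [646.9, 86.3, 8.4]
eef_rot: [-3.142, -0.0, 1.438]
wrist_force: [-0.6, -0.3, -0.2]
finger_gap: 29.7
finger_force: 0.0
```

>>> {"name": "servo_tool", "arguments": {
  "rows": [
    [0,0,0,0.13,1,0,0.68],
    [0,0,0,0.13,1,0,0.68]
  ]
}}

```text
clock: 26.6
eef_pos: [647.1, 87.9, 8.4]
eef_rot: [-3.141, 0.001, 1.438]
wrist_force: [-1.4, -5.8, 1.2]
finger_gap: 29.8
finger_force: 3.3
```

>>> {"name": "servo_tool", "arguments": {
  "rows": [
    [0,0,0,0.13,1,0,0.68]
  ]
}}

```text
clock: 26.72
eef_pos: [647.1, 87.9, 8.4]
eef_rot: [-3.141, 0.002, 1.437]
wrist_force: [-3.2, -11.5, 2.7]
finger_gap: 30.0
finger_force: 6.2
```

>>> {"name": "servo_tool", "arguments": {
  "rows": [
    [0,0,0,0.13,1,0,0.68]
  ]
}}

```text
clock: 26.85
eef_pos: [647.1, 88.0, 8.4]
eef_rot: [-3.141, 0.003, 1.437]
wrist_force: [-4.0, -17.7, 4.2]
finger_gap: 29.9
finger_force: 9.1
```

>>> {"name": "servo_tool", "arguments": {
  "rows": [
    [0,0,0,-0.6,-5,0,0.68],
    [0,0,0,-1,-8,0,0.68],
    [0,0,0,0,0,40,0.68],
    [0,0,0,0,0,50,0.68],
    [0,0,0,-30,-40,30,0.68],
    [0,0,0,-30,-45,20,0.68],
    [0,0,0,-30,-45,0,0.68],
    [0,0,0,-30,-45,0,0.68],
    [0,0,0,-30,-45,0,0.68],
    [0,0,0,-30,-45,0,0.68],
    [0,0,0,-30,-45,0,0.68],
    [0,0,0,-30,-45,0,0.68],
    [0,0,0,0,0,0,0.68]
  ]
}}

```text
clock: 28.48
eef_pos: [404.1, -280.1, 148.6]
eef_rot: [3.141, 0.0, 1.433]
wrist_force: [0.4, 0.1, 0.6]
finger_gap: 29.7
finger_force: 0.0
```

```bash
python3 - <<'E'
from h import *
a=manip.camera('top');b=manip.camera('side')
A=cv2.resize(a[125:275,140:330],(475,375));B=cv2.resize(b[225:325,185:265],(300,375))
cv2.imwrite('pics/p5.png',np.hstack([A,B])[:,:,::-1])
for c in blobs('top',a,(5,60,30),(25,255,255),[(174,143),(308,158),(298,257),(160,241)],30):
    P=plane('top',c.reshape(-1,2).astype(float),18)[:,:2]
    r=cv2.minAreaRect(P.astype(np.float32)); print(MG@(np.array(r[0])-C0),np.round(r[1],1),round(r[2]-82.5,2))
E
```

```text
[-152.99466112 -251.08394055] [21.8 42.1] 7.17
[-47.27023831 -44.03944354] [80.  79.4] -0.58
```

View pics/p5.png

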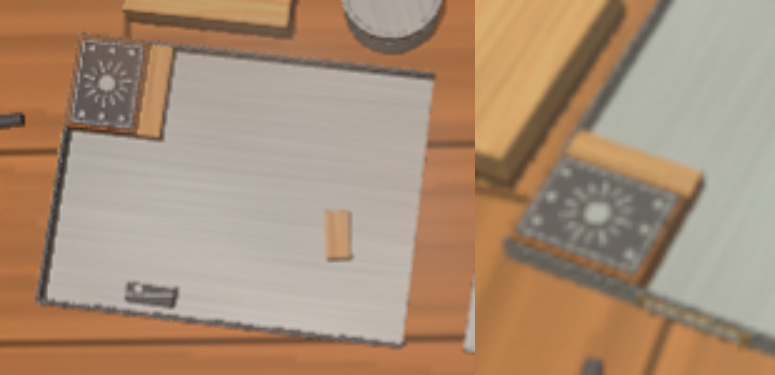

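The top view shows the block snug in the far closed corner (star at (106,83)). The long bar lies flush along its foot at (153,90), and the short piece and quoin have not moved. The contact positions agree with the sizes given, so I hand it in.

```bash
python3 -c "
from cell import manip
print(manip.sign_off())"
```

```text
the job is handed in; nothing more can be done
None
```

I pushed the block square into the far closed corner, slid the long furniture up along its foot against the far wall, and handed the job in at about 28.6 s; sign-off returned no verdict, but the last pictures show both snug and the short piece and quoin unmoved.

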